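# Grade the heel blocks by size beside the iron foot

## Robot

A 6-joint arm with a two-finger parallel gripper is mounted at the origin on the work surface. World frame = base frame: x ahead of the robot, y to its left, z up, the work surface at z = 0. Lengths are in m, angles in rad, forces in N, time in s.
With the tool pointing down it reaches from about 0.35 to 0.8 m from the base axis. Payload 7.3 kg.
Tool frame: the origin (TCP) lies on the centre line of the jaws, within the pads' length; the fingertips stand 14 mm ahead of it and the grasp point (between the pads) lies 5 mm behind it (robot.tips_ahead is the distance from the TCP to the fingertips, in m); z points along the fingers, x is the direction in which the jaws open and shut, and the axes are right-handed (so a half turn about z gives the same grasp; the last joint's range is limited). The gripper opens to 85 mm and grips with 20 to 120 N. Pads are 22 mm wide; open, the fingers measure 114 mm over their backs; the gripper's body (76 mm by 85 mm) begins 54 mm behind the grasp point. The pads swing forward as they close: fully open they stand 13 mm farther back than shut.
Start: joints at [1.083, 0.342, 1.524, -0, 1.275, -0.146], TCP at [0.176, 0.495, 0.245] pointing down, gripper open.
Joint ranges: [-2.53, 2.53], [-0.77, 2.02], [0.04, 2.7], [-1, 4.14], [0.28, 2.66], [-3.11, 3.11]. Speed limits (rad/s): [2.57, 2.57, 3.14, 3.14, 3.14, 3.14].

## Interface

Orientations are given as a unit quaternion [w, x, y, z].
In Python, from bench import robot, capture, models gives the robot as it stands. The module is installed in compiled form; this text tells all that it offers.
- The arm moves only by the shell command python3 -m pendant 'ROWS' [OPENING] [FORCE]. ROWS is JSON, a list of rows, each an object of numbers: "tx", "ty", "tz": the shift along the tool's x, y, z in units of 40 mm (1.0 is 40 mm); "wx", "wy", "wz": the turn, a rotation vector about the tool's x, y, z in units of 8 degrees (1.0 is 8 degrees). In form: [{"tx": .., "ty": .., "tz": .., "wx": .., "wy": .., "wz": ..}, ...]. A call has 1 to 20 rows; each row is the pose to reach, as a shift and turn from the pose measured when the call began, along the tool's axes at that moment; what a row does not reach only later rows make up. A row lasts 1/8 s, in which the tool goes at most 62.5 mm and 10.7 degrees, less where a joint would pass 70% of its speed; a pose out of reach is approached as far as the arm can. A call with a gripper value outside its range is refused whole. OPENING is the finger opening in mm, from 0 to 85.4, set as the call begins (- or left out, the last holds). The fingers move at their own pace and stop on an object; FORCE is the grip in N (left out, the last holds). Time passes only in rows, so rows that repeat a pose let the fingers close. It gives the time, the measured TCP pose, the force and the opening at its end, in the units of the state.
- robot.read_state(): the state, without advancing time (a new reading comes with each control period).
- capture(name): name is "scene" or "top" or "wrist"; returns a dict with "frame" (384x512x3 uint8, blue, green, red), "range_z" (384x512 float32, m along the optical axis (not along the pixel's ray), 0 where there is no reading), "intrinsics" (3x3 intrinsics, pixels), "D" ([k1, k2, p1, p2, k3] as OpenCV has them; the pictures are not rectified), "R" (3x3) and "t" (3): a world point X has camera coordinates R X + t; the wrist camera has in their place "hand_eye" (4x4, takes a point from camera to tool coordinates, whose origin is the TCP and whose axes are the tool frame's). Camera axes: x right, y down, z forward; pixel columns grow to the right and rows downward; lengths in m; the calibration is good to about 2 mm. A picture is of the moment at which its call begins: read the wrist's pose just before it.
- robot.close_job(): hands the job in, once; it reports no verdict.
Trained networks look in the newest picture that a camera, given by its name, has taken for a name from the list of things; names that differ only in an ending like _2 or _b are one class to them, and where a whole thing is asked for, a point or a joint stands for the part that bears it (a point fixed in the world has none). Each returns a list of dicts, best first, with "p" (0 to 1); they miss things now and then, are a little off and sometimes report something else, mostly with a low value. They report only what shows in the picture. A call takes as long as a camera call. They do not tell look-alikes from the thing itself.
- models.boxes_of(camera, query): "extent" ([left, top, width, height] in pixels, round what is visible of it).
- models.masks_of(camera, query): "region" (384x512 bool, what is visible of it) and "extent" ([left, top, width, height] in pixels, round what is visible of it).
- models.landmark_of(camera, query): "xy" ([column, row] in pixels: a listed point, or the origin of a listed thing).
The state is a dict: "time": time; "qpos": joint angles; "joint_velocities": joint speeds; "joint_efforts": joint torques, N m; "position": TCP position; "orientation": TCP orientation; "ft_force": force on the tool from outside, world axes, zero at the start; "moment": the same for the moment, N m; "grip_width": opening from 0.0 (shut) to 1.0 (fully open).
Only numpy, scipy, OpenCV 4.12 (cv2) and the standard library are available. Lean on these libraries where they do the work, as an engineer would, in place of code of your own. Each camera call takes 0.05 s, during which the arm holds its last target.

## Task

Line up the four shoe-heel blocks in order of size on the four rubber marks of the board: the largest on the mark next to the iron foot, then ever smaller, ending with the smallest next to the tin. Stand each one upright in the middle of its mark with its length straight across the row (flat end first or round end first, as you like), let go of them all, and leave the tin where it stands.

Things in the scene. Friction and masses are not known exactly. Their poses are not given: they have to be found in the camera images.
- heel_a_mid (a point): The smallest of four loose shoe-heel blocks (brown wood with a thin black rubber layer below, D-shaped from above): 44 mm long, 34 mm wide, 24 mm high, standing upright on the bench. The point is its centre, half-way up (12 mm above its underside) and half-way along. x points along its length from the round end to the flat end, y across its width, z up. The sides are flat and parallel from about 5 mm behind the centre to the flat end; grip it across the width (y).
- heel_b_mid (a point): The second smallest of four loose shoe-heel blocks (brown wood with a thin black rubber layer below, D-shaped from above): 53 mm long, 42 mm wide, 31 mm high, standing upright on the bench. The point is its centre, half-way up (15.5 mm above its underside) and half-way along. x points along its length from the round end to the flat end, y across its width, z up. The sides are flat and parallel from about 5 mm behind the centre to the flat end; grip it across the width (y).
- heel_c_mid (a point): The second largest of four loose shoe-heel blocks (brown wood with a thin black rubber layer below, D-shaped from above): 62 mm long, 50 mm wide, 38 mm high, standing upright on the bench. The point is its centre, half-way up (19 mm above its underside) and half-way along. x points along its length from the round end to the flat end, y across its width, z up. The sides are flat and parallel from about 5 mm behind the centre to the flat end; grip it across the width (y).
- heel_d_mid (a point): The largest of four loose shoe-heel blocks (brown wood with a thin black rubber layer below, D-shaped from above): 70 mm long, 58 mm wide, 45 mm high, standing upright on the bench. The point is its centre, half-way up (22.5 mm above its underside) and half-way along. x points along its length from the round end to the flat end, y across its width, z up. The sides are flat and parallel from about 5 mm behind the centre to the flat end; grip it across the width (y).
- mark_p: One of four identical black rubber marks in a straight row, 92 mm apart, on a low light-wood board 12 mm high (letters say nothing of their order in the row). 78 mm (x, across the row) by 66 mm (y, along the row), 2 mm thick. Origin at the centre of its underside, so a block stands 2 mm above it. A dark wood fence, its top 8 mm above the mark's top, runs along the row on the mark's +x side, its face 50 mm from the mark's centre.
- mark_q: One of four identical black rubber marks in a straight row, 92 mm apart, on a low light-wood board 12 mm high (letters say nothing of their order in the row). 78 mm (x, across the row) by 66 mm (y, along the row), 2 mm thick. Origin at the centre of its underside, so a block stands 2 mm above it. A dark wood fence, its top 8 mm above the mark's top, runs along the row on the mark's +x side, its face 50 mm from the mark's centre.
- mark_r: One of four identical black rubber marks in a straight row, 92 mm apart, on a low light-wood board 12 mm high (letters say nothing of their order in the row). 78 mm (x, across the row) by 66 mm (y, along the row), 2 mm thick. Origin at the centre of its underside, so a block stands 2 mm above it. A dark wood fence, its top 8 mm above the mark's top, runs along the row on the mark's +x side, its face 50 mm from the mark's centre.
- mark_s: One of four identical black rubber marks in a straight row, 92 mm apart, on a low light-wood board 12 mm high (letters say nothing of their order in the row). 78 mm (x, across the row) by 66 mm (y, along the row), 2 mm thick. Origin at the centre of its underside, so a block stands 2 mm above it. A dark wood fence, its top 8 mm above the mark's top, runs along the row on the mark's +x side, its face 50 mm from the mark's centre.
- iron_foot: Fixed cast-iron cobbler's foot (dark sole shape on a round stem), 150 mm long, 60 mm wide, 50 mm high, lying across the row's line beyond one end of the board, about 120 mm from the centre of the nearest mark; which end changes. Origin at the centre of its base on the bench, z up.
- tack_tin: Closed round metal tin, loose, 66 mm in diameter, 38 mm high, on the bench beyond the other end of the board, about 120 mm from the centre of the nearest mark. Origin at the centre of its underside. To be left alone.
There are look-alikes about, which are no part of the job. What is shaped like the part that bears heel_a_mid but red or white is not meant. What is shaped like the part that bears heel_d_mid but purple is not meant.

How it is judged:
By the outcome, as a careful person would: the job done as asked, in the order asked, and still so for the second after the job is handed in, with the robot touching nothing.
It also fails if it takes over 99 s, if anything falls off the work surface, if the arm or the gripper's body presses on something with over 40 N, if the wrist force passes 120 N, or if a joint passes its speed limit or range.

## Working session

There is one attempt and no reset: what is moved stays moved. The work goes in short steps, Python scripts to look and compute and a shell command to move; the robot and the scene stay as the last step left them, time stands still between calls to the robot, and variables do not carry over. Pictures are saved under pics/ and viewed, and the job is handed in when it is done.

```bash
mkdir -p pics; ls; python3 - <<'E'
from bench import robot,capture,models
import cv2
s=robot.read_state();print(s)
for n in("scene","top","wrist"):
    c=capture(n);cv2.imwrite(f"pics/{n}0.png",c["frame"])
    print(n,c["intrinsics"].tolist(),c["D"],c.get("R"),c.get("t"),c.get("hand_eye"))
E
```

```text
pics
{'time': 0.0, 'qpos': array([ 1.08301179e+00,  3.42686937e-01,  1.52502173e+00, -1.21422266e-05,
        1.27542239e+00, -1.46016038e-01]), 'joint_velocities': array([ 2.08723313e-04, -7.34210890e-04,  1.19114562e-03, -1.59727374e-03,
       -1.03702160e-06, -6.11711151e-05]), 'joint_efforts': array([ 2.60541332e-03, -4.33675647e+01, -2.46015537e+01,  2.38251369e-04,
        7.82418880e-03, -6.71426989e-06]), 'position': array([0.17576148, 0.49429141, 0.24464288]), 'orientation': array([ 3.52511596e-04,  8.17052538e-01,  5.76562710e-01, -6.83696502e-04]), 'ft_force': array([-0.19343845,  0.19281179,  0.50039845]), 'moment': array([-0.03190515,  0.01432204, -0.01584011]), 'grip_width': 0.9990988211006813}
scene [[465.4851593353818, 0.0, 252.73280827864056], [0.0, 465.4851593353818, 189.92604076921177], [0.0, 0.0, 1.0]] [-0.11367237  0.          0.          0.          0.        ] [[-0.5970186   0.80222543 -0.00177299]
 [ 0.68844772  0.5112078  -0.51449619]
 [-0.41183557 -0.30838441 -0.85749083]] [ 0.30437345 -0.31226818  1.31332647] None
top [[492.5117352947354, 0.0, 251.09447160605174], [0.0, 492.5117352947354, 192.43963790282862], [0.0, 0.0, 1.0]] [-0.19967095  0.          0.          0.          0.        ] [[ 0.01718139 -0.99980389 -0.00984836]
 [-0.98355464 -0.01512934 -0.17997603]
 [ 0.17979174  0.01277864 -0.98362169]] [0.01211358 0.50986251 1.18861952] None
wrist [[311.4006010397597, 0.0, 257.4679675881669], [0.0, 311.4006010397597, 191.91628512919917], [0.0, 0.0, 1.0]] [-0.02778662  0.          0.          0.          0.        ] None None [[ 9.99999795e-01 -6.31181238e-04  1.11335531e-04  5.76305977e-04]
 [ 5.68140674e-04  9.53362621e-01  3.01826754e-01 -7.71578493e-02]
 [-2.96650519e-04 -3.01826629e-01  9.53362784e-01 -1.27759363e-01]
 [ 0.00000000e+00  0.00000000e+00  0.00000000e+00  1.00000000e+00]]
```

View pics/scene0.png

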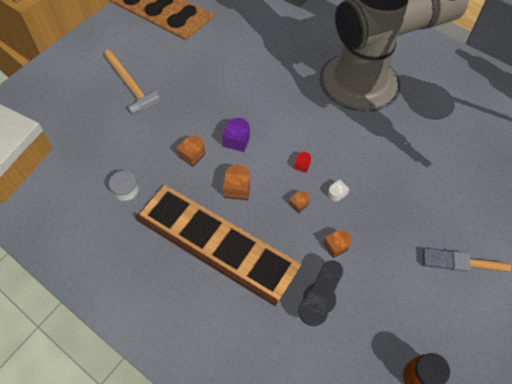

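View pics/top0.png

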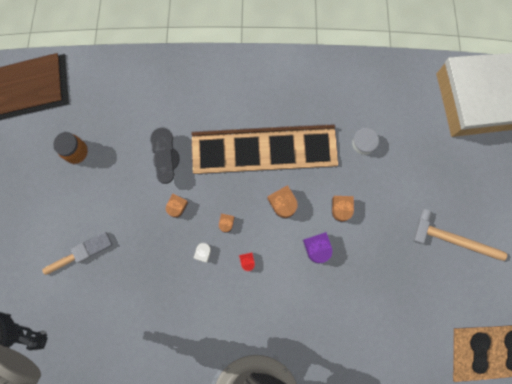

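View pics/wrist0.png

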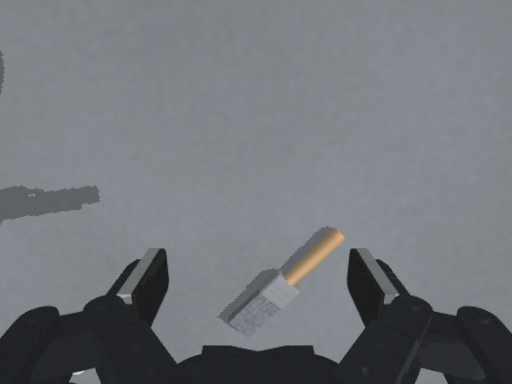

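```bash
cat > h.py <<'E'
import numpy as np,cv2
from bench import robot,capture,models
from scipy.spatial.transform import Rotation as Ro
from scipy.optimize import minimize
DIM=dict(a=(.044,.034,.024),b=(.053,.042,.031),c=(.062,.050,.038),d=(.070,.058,.045))
def tool():
    s=robot.read_state();q=s["orientation"]
    return s,Ro.from_quat(np.r_[q[1:],q[0]]).as_matrix(),np.array(s["position"])
def cam(n):
    if n=="wrist":
        s,R,p=tool();c=capture(n);H=c["hand_eye"]
        Rw=R@H[:3,:3];tw=R@H[:3,3]+p
    else:
        c=capture(n);Rw=c["R"].T;tw=-c["R"].T@c["t"]
    c["Rw"]=Rw;c["tw"]=tw
    return c
def rays(c,uv):
    uv=np.asarray(uv,float).reshape(-1,1,2)
    xy=cv2.undistortPoints(uv,c["intrinsics"],c["D"]).reshape(-1,2)
    return np.c_[xy,np.ones(len(xy))]
def cloud(c):
    v,u=np.mgrid[:384,:512]
    r=rays(c,np.c_[u.ravel(),v.ravel()])
    P=(r*c["range_z"].reshape(-1,1))@c["Rw"].T+c["tw"]
    P[c["range_z"].ravel()==0]=np.nan
    return P.reshape(384,512,3)
def onplane(c,uv,z):
    d=rays(c,uv)@c["Rw"].T
    return c["tw"]+d*((z-c["tw"][2])/d[:,2])[:,None]
def proj(c,X):
    Rc=c["Rw"].T;return cv2.projectPoints(np.asarray(X,float),cv2.Rodrigues(Rc)[0],-Rc@c["tw"],c["intrinsics"],c["D"])[0].reshape(-1,2)
def dsh(k):
    L,W,h=DIM[k];x0=-L/2+W/2;a=np.linspace(np.pi/2,3*np.pi/2,25)
    return np.r_[np.c_[x0+W/2*np.cos(a),W/2*np.sin(a)],[[L/2,-W/2],[L/2,W/2]]]
def sil(c,k,x,y,t,zb=0,S=4):
    L,W,h=DIM[k];R=np.array([[np.cos(t),-np.sin(t)],[np.sin(t),np.cos(t)]])
    b=dsh(k)@R.T+[x,y]
    P=np.r_[np.c_[b,np.full(len(b),zb)],np.c_[b,np.full(len(b),zb+h)]]
    return cv2.convexHull(proj(c,P).astype(np.float32)).reshape(-1,2)
def fit(cs,masks,k,x,y,zb=0,t0=None):
    """fit pose so that silhouette matches masks (mean over cameras of soft IoU)"""
    L=DIM[k][0];roi=[]
    for c,m in zip(cs,masks):
        q=proj(c,[[x,y,.02]])[0]
        s=c["intrinsics"][0,0]/(np.linalg.norm(c["tw"]-[x,y,.02]))*.075
        x0,y0=np.maximum((q-s).astype(int),0);x1,y1=(q+s).astype(int)
        roi.append((x0,y0,x1-x0,y1-y0,cv2.resize(m[y0:y1,x0:x1].astype(np.float32),None,fx=4,fy=4,interpolation=cv2.INTER_LINEAR)))
    def cost(p):
        e=0
        for c,(x0,y0,w,h,m) in zip(cs,roi):
            pl=(sil(c,k,p[0],p[1],p[2],zb)-[x0,y0]+.5)*4-.5
            im=np.zeros(m.shape,np.uint8);cv2.fillConvexPoly(im,np.round(pl*16).astype(np.int32),1,shift=4)
            i=(np.minimum(im,m)).sum();u=np.maximum(im,m).sum();e+=1-i/u
        return e/len(cs)
    best=None
    for t in (np.arange(0,2*np.pi,np.pi/6) if t0 is None else [t0,t0+.2,t0-.2]):
        S=np.array([[x,y,t],[x+.006,y,t],[x,y+.006,t],[x,y,t+.3]])
        r=minimize(cost,[x,y,t],method="Nelder-Mead",options=dict(initial_simplex=S,maxfev=120,xatol=1e-4,fatol=1e-4))
        if best is None or r.fun<best.fun:best=r
    return best
def brown(c):
    h=cv2.cvtColor(c["frame"],cv2.COLOR_BGR2HSV)
    return ((h[...,0]<22)&(h[...,1]>130)&(h[...,2]>40))
E
cat > m1.py <<'E'
from h import *
ct,cs=cam("top"),cam("scene");bt,bs=brown(ct),brown(cs)
PT,PS=cloud(ct),cloud(cs)
seeds=dict(b=(177,206),a=(227,223),d=(284,202),c=(344,208))
for k,uv in seeds.items():
    p=PT[uv[1]-1:uv[1]+2,uv[0]-1:uv[0]+2].reshape(-1,3);p=np.nanmedian(p,0)
    ms=[]
    for c,b,P in((ct,bt,PT),(cs,bs,PS)):
        d=np.hypot(P[...,0]-p[0],P[...,1]-p[1]);ms.append(b&(d<.06)&(P[...,2]>-.01))
    print(k,"top pt",p.round(4),[int(m.sum()) for m in ms])
    for kk in "abcd":
        r=fit([ct,cs],ms,kk,p[0],p[1]);print("  ",kk,r.x.round(4),round(np.degrees(r.x[2]),1),round(r.fun,3))
    r=[fit([c],[m],k,p[0],p[1]) for c,m in((ct,ms[0]),(cs,ms[1]))];print("  sep",[ (q.x.round(4),round(q.fun,3)) for q in r])
for n in ("mark_p","iron_foot","tack_tin"):
    for c,cn in((ct,"top"),(cs,"scene")):
        for r in models.landmark_of(cn,n):print(n,cn,r["p"],r["xy"],onplane(c,[r["xy"]],.012 if n[0]=='m' else 0)[0].round(4))
E
python3 m1.py
```

```text
b top pt [0.4743 0.2082 0.032 ] [267, 463]
   a [0.4762 0.2159 5.8366] 334.4 0.173
   b [ 0.4747  0.2141 -0.4633] -26.5 0.206
   c [0.4827 0.2107 3.1598] 181.0 0.421
   d [0.4719 0.2081 3.4134] 195.6 0.551
  sep [(array([0.4804, 0.2148, 2.5074]), np.float64(0.266)), (array([ 0.4746,  0.2141, -0.4309]), np.float64(0.135))]
a top pt [0.434  0.0801 0.0255] [161, 260]
   a [0.4337 0.083  6.197 ] 355.1 0.256
   b [0.433  0.0803 0.3929] 22.5 0.482
   c [0.4316 0.077  3.596 ] 206.0 0.628
   d [0.4279 0.0744 3.6247] 207.7 0.718
  sep [(array([0.4351, 0.0834, 0.016 ]), np.float64(0.313)), (array([0.4321, 0.0829, 6.1632]), np.float64(0.188))]
d top pt [ 0.4865 -0.0623  0.046 ] [526, 757]
   a [ 0.4949 -0.0591  4.8504] 277.9 0.559
   b [ 0.4942 -0.0588  5.1365] 294.3 0.346
   c [ 0.4874 -0.0634  6.7817] 388.6 0.121
   d [ 0.4866 -0.0646  0.5545] 31.8 0.153
  sep [(array([ 0.4882, -0.0621,  6.7253]), np.float64(0.207)), (array([ 0.4866, -0.0648,  0.5688]), np.float64(0.096))]
c top pt [ 0.4748 -0.2145  0.0387] [399, 552]
   a [ 0.4809 -0.2171  0.0151] 0.9 0.422
   b [ 0.4773 -0.2148  6.2495] 358.1 0.148
   c [ 0.4759 -0.2145  6.2769] 359.6 0.174
   d [ 0.4844 -0.2131  3.779 ] 216.5 0.355
  sep [(array([ 0.4773, -0.2143,  6.1567]), np.float64(0.233)), (array([ 0.4748, -0.2151,  0.0008]), np.float64(0.113))]
mark_p top 0.84 [277.2, 147.4] [ 0.6372 -0.0456  0.012 ]
mark_p top 0.75 [318.1, 148.0] [ 0.6375 -0.1535  0.012 ]
mark_p top 0.73 [212.3, 152.7] [0.6204 0.1245 0.012 ]
mark_p top 0.18 [166.6, 156.4] [0.609  0.2453 0.012 ]
mark_p scene 0.89 [171.2, 210.6] [ 0.6382 -0.142   0.012 ]
mark_p scene 0.68 [198.9, 230.5] [ 0.6389 -0.0567  0.012 ]
mark_p scene 0.61 [229.8, 247.7] [0.6303 0.026  0.012 ]
mark_p scene 0.57 [272.6, 271.0] [0.6183 0.1345 0.012 ]
iron_foot top 0.65 [165.7, 156.8] [0.611 0.25  0.   ]
iron_foot scene 0.88 [316.4, 301.2] [0.6147 0.2473 0.    ]
tack_tin top 0.67 [359.2, 142.9] [ 0.6574 -0.2662  0.    ]
```

```bash
cat > m2.py <<'E'
from h import *
for n in("top","scene"):
    c=cam(n);P=cloud(c);g=c["frame"].max(2)
    m=(g<50)&(P[...,0]>.56)&(P[...,0]<.69)&(P[...,1]>-.2)&(P[...,1]<.18)&(P[...,2]<.035)
    N,lab,st,ce=cv2.connectedComponentsWithStats(m.astype(np.uint8),connectivity=4)
    cs=[]
    for i in range(1,N):
        if st[i,4]<200:continue
        mm=(lab==i).astype(np.uint8)
        con=max(cv2.findContours(mm,0,1)[0],key=len).reshape(-1,2)
        w=onplane(c,np.argwhere(mm)[:,::-1],.014)[:,:2]
        r=cv2.minAreaRect((w*1000).astype(np.float32))
        print(n,st[i],w.mean(0).round(4),r,"z",np.nanmedian(P[...,2][lab==i]).round(4));cs.append(w.mean(0))
    cs=np.array(sorted(cs,key=lambda a:-a[1]))
    d=np.diff(cs,axis=0);print(np.hypot(*d.T),np.degrees(np.arctan2(d[:,1],d[:,0])))
    big=cv2.resize(c["frame"][90:290,130:390],None,fx=3,fy=3,interpolation=cv2.INTER_CUBIC)
    cv2.imwrite(f"pics/z_{n}.png",big)
E
python3 m2.py
```

```text
top [306 135  23  26 541] [ 0.6379 -0.1498] ((638.3201293945312, -149.788330078125), (68.59878540039062, 56.85062026977539), 3.0277090072631836) z 0.0151
top [271 137  23  26 543] [ 0.6312 -0.0573] ((631.3228149414062, -57.99017333984375), (67.91482543945312, 57.382266998291016), 0.9872641563415527) z 0.015
top [236 139  23  26 543] [0.6249 0.0348] ((625.326171875, 34.684791564941406), (68.8536376953125, 56.505950927734375), 4.515949726104736) z 0.0147
top [201 140  22  27 541] [0.6187 0.1265] ((618.9916381835938, 126.36322784423828), (69.5990982055664, 55.4611701965332), 2.2214670181274414) z 0.0148
[0.09192963 0.09232181 0.09273434] [-86.15786296 -86.04930689 -85.86293615]
scene [149 193  39  34 700] [ 0.6405 -0.1489] ((640.0772705078125, -149.35513305664062), (72.60164642333984, 60.93977355957031), 3.7654147148132324) z 0.0144
scene [181 211  39  37 757] [ 0.6341 -0.057 ] ((633.68017578125, -57.435997009277344), (73.39701843261719, 60.59299850463867), 4.234964847564697) z 0.0143
scene [214 230  40  38 818] [0.6273 0.0344] ((626.8289184570312, 34.448280334472656), (72.97918701171875, 60.97975540161133), 4.160116672515869) z 0.0146
scene [248 250  42  40 890] [0.6211 0.1263] ((620.6580200195312, 125.97489166259766), (73.46949005126953, 61.526466369628906), 3.8221466541290283) z 0.0143
[0.09207958 0.09162969 0.09214715] [-86.1857541  -85.72694973 -85.99109583]
```

View pics/z_top.png

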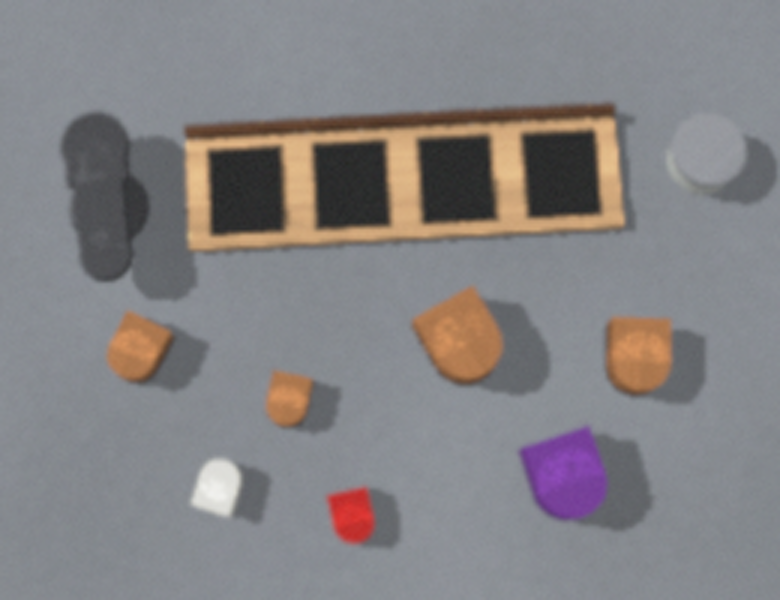

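View pics/z_scene.png

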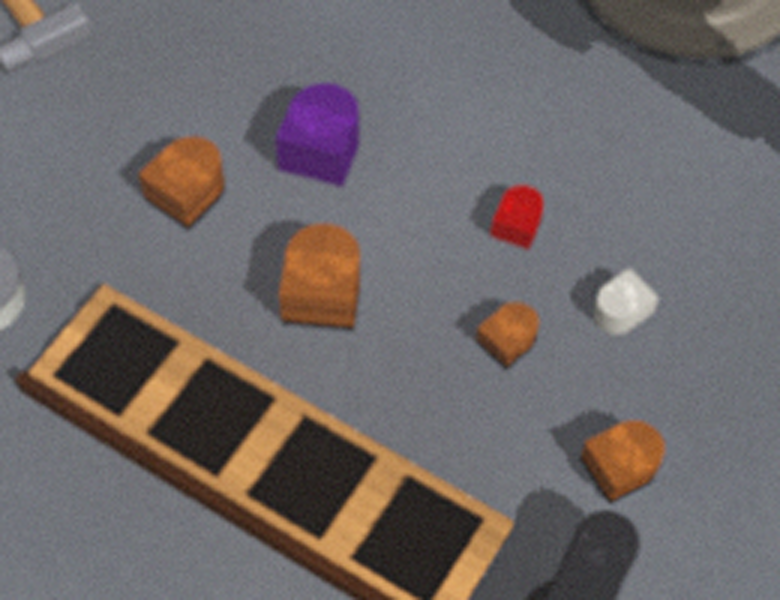

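```bash
cat > plan.py <<'E'
import sys
from h import *
def plan(x,y,z,psi):
    s,R,p=tool();a=np.radians(psi)
    T=np.array([[np.cos(a),np.sin(a),0],[np.sin(a),-np.cos(a),0],[0,0,-1]])
    d=R.T@(np.array([x,y,z])-p)/.04
    w=Ro.from_matrix(R.T@T).as_rotvec(degrees=True)/8
    psi0=np.degrees(np.arctan2(R[1,0],R[0,0]))
    print("t",round(s["time"],2),"pos",p.round(4),"psi",psi0.round(2),"grip",round(s["grip_width"]*85.4,1),"F",s["ft_force"].round(1))
    print("  tx,ty,tz",d.round(3),"wx,wy,wz",w.round(3),"mm",round(np.linalg.norm(d)*40))
if __name__=="__main__":plan(*map(float,sys.argv[1:5]))
E
python3 plan.py .48 0 .245 94
```

```text
t 0.65 pos [0.176  0.4947 0.2453] psi 70.42 grip 85.0 F [ 0.1 -0.9 -0.1]
  tx,ty,tz [-9.1030e+00  1.1307e+01  7.0000e-03] wx,wy,wz [ 0.000e+00 -1.000e-03 -2.948e+00] mm 581
```

```bash
python3 -m pendant '[{"tx":-9.1,"ty":11.3,"wz":-2.95},{"tx":-9.1,"ty":11.3,"wz":-2.95},{"tx":-9.1,"ty":11.3,"wz":-2.95},{"tx":-9.1,"ty":11.3,"wz":-2.95},{"tx":-9.1,"ty":11.3,"wz":-2.95},{"tx":-9.1,"ty":11.3,"wz":-2.95},{"tx":-9.1,"ty":11.3,"wz":-2.95},{"tx":-9.1,"ty":11.3,"wz":-2.95},{"tx":-9.1,"ty":11.3,"wz":-2.95},{"tx":-9.1,"ty":11.3,"wz":-2.95},{"tx":-9.1,"ty":11.3,"wz":-2.95},{"tx":-9.1,"ty":11.3,"wz":-2.95},{"tx":-9.1,"ty":11.3,"wz":-2.95}]' 85
cat > m3.py <<'E'
from h import *
c=cam("wrist");cv2.imwrite("pics/w1.png",c["frame"]);P=cloud(c);b=brown(c)
S=dict(a=(.4335,.083),b=(.4747,.2141),c=(.475,-.2148),d=(.4866,-.0648))
img=c["frame"].copy()
for k,(x,y) in S.items():
    q=proj(c,[[x,y,.02]])[0];print(k,q.round())
    m=(b|(c["frame"].max(2)<45))&(np.hypot(P[...,0]-x,P[...,1]-y)<.05)&(P[...,2]>.006)
    m=b&(np.hypot(P[...,0]-x,P[...,1]-y)<.055)
    if m.sum()<100:continue
    zb=.003
    D=DIM[k];DIM[k]=(D[0],D[1],D[2]-zb)
    r=fit([c],[m],k,x,y,zb=zb);print(k,m.sum(),r.x.round(4),np.degrees(r.x[2]).round(1),round(r.fun,3))
    cv2.polylines(img,[np.round(sil(c,k,*r.x,zb=zb)*16).astype(np.int32)],True,(0,255,0),1,shift=4)
    DIM[k]=D
m=(c["frame"].max(2)<55)&(P[...,0]>.56)&(P[...,0]<.69)&(P[...,1]>-.2)&(P[...,1]<.18)&(P[...,2]<.02)&(P[...,2]>.009)
N,lab,st,ce=cv2.connectedComponentsWithStats(m.astype(np.uint8),connectivity=4)
for i in range(1,N):
    if st[i,4]<300:continue
    w=onplane(c,np.argwhere(lab==i)[:,::-1],.014)[:,:2];r=cv2.minAreaRect((w*1000).astype(np.float32))
    print(st[i],w.mean(0).round(4),r)
cv2.imwrite("pics/w1o.png",img)
E
python3 m3.py
```

```text
a [ 64. 403.]
b [151. 402.]
c [-66. 455.]
d [  7. 444.]schema error: expected keys tx, ty, tz, wx, wy, wz
```

View pics/w1o.png

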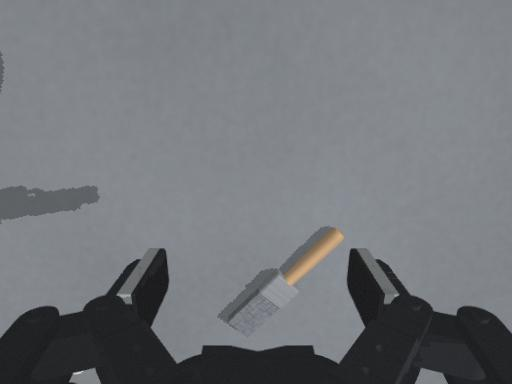

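The move was refused because every row needs all six keys, so the view still shows only the brush near the start pose. I'll resend it.

```bash
python3 -m pendant '[{"tx":-9.1,"ty":11.3,"tz":0,"wx":0,"wy":0,"wz":-2.95},{"tx":-9.1,"ty":11.3,"tz":0,"wx":0,"wy":0,"wz":-2.95},{"tx":-9.1,"ty":11.3,"tz":0,"wx":0,"wy":0,"wz":-2.95},{"tx":-9.1,"ty":11.3,"tz":0,"wx":0,"wy":0,"wz":-2.95},{"tx":-9.1,"ty":11.3,"tz":0,"wx":0,"wy":0,"wz":-2.95},{"tx":-9.1,"ty":11.3,"tz":0,"wx":0,"wy":0,"wz":-2.95},{"tx":-9.1,"ty":11.3,"tz":0,"wx":0,"wy":0,"wz":-2.95},{"tx":-9.1,"ty":11.3,"tz":0,"wx":0,"wy":0,"wz":-2.95},{"tx":-9.1,"ty":11.3,"tz":0,"wx":0,"wy":0,"wz":-2.95},{"tx":-9.1,"ty":11.3,"tz":0,"wx":0,"wy":0,"wz":-2.95},{"tx":-9.1,"ty":11.3,"tz":0,"wx":0,"wy":0,"wz":-2.95},{"tx":-9.1,"ty":11.3,"tz":0,"wx":0,"wy":0,"wz":-2.95},{"tx":-9.1,"ty":11.3,"tz":0,"wx":0,"wy":0,"wz":-2.95},{"tx":-9.1,"ty":11.3,"tz":0,"wx":0,"wy":0,"wz":-2.95}]' 85
python3 m3.py
```

```text
time: 2.45
position: [0.4795, 0.0011, 0.2455]
orientation: [0.0, 0.681, 0.732, 0.0]
ft_force: [-0.3, 0.8, 0.6]
grip_width: 0.996
a [333. 128.]
b [438. 172.]
c [ 70. 146.]
d [200. 165.]
[109 246  49  36 714] [ 0.6185 -0.1629] ((612.6943359375, -162.49038696289062), (40.512306213378906, 80.330078125), 43.56462860107422)
[ 179  247   52   51 2434] [ 0.6317 -0.0566] ((633.0726928710938, -56.627052307128906), (75.9371337890625, 64.01384735107422), 3.983785629272461)
[ 250  247   50   51 2454] [0.6256 0.0336] ((626.6381225585938, 33.84546661376953), (75.83568572998047, 63.519718170166016), 3.969665765762329)
[ 318  247   53   50 1456] [0.6194 0.113 ] ((619.6279296875, 125.28488159179688), (74.39923095703125, 64.37883758544922), 3.827791690826416)
```

View pics/w1o.png

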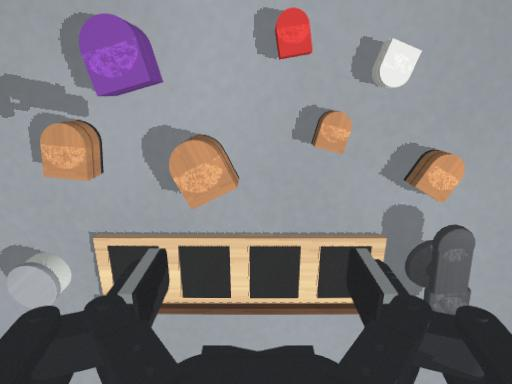

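The wrist view shows all four brown blocks: c near (70,150), d (203,170), a (333,132) and b (438,175). It also shows the marks, with the foot at right and the tin at left. My brown mask needs a looser threshold.

```bash
python3 - <<'E'
from h import *
c=cam("wrist");h=cv2.cvtColor(c["frame"],cv2.COLOR_BGR2HSV)
for u,v in((70,155),(205,180),(333,130),(230,190),(95,165),(415,180),(445,190)):print(h[v,u],c["frame"][v,u])
E
sed -i 's/(h\[...,1\]>130)&(h\[...,2\]>40)/(h[...,1]>75)\&(h[...,2]>35)/' h.py; python3 m3.py
```

```text
[ 13 129 211] [104 151 211]
[ 13 128 213] [106 151 213]
[ 13 130 214] [105 152 214]
[ 13 127 195] [ 98 140 195]
[ 13 127 161] [ 81 116 161]
[ 13 122 113] [ 59  83 113]
[ 13 129 194] [ 96 138 194]
a [333. 128.]
a 1235 [ 0.4365  0.0847 -0.1895] -10.9 0.048
b [438. 172.]
b 1967 [0.4769 0.215  5.8361] 334.4 0.043
c [ 70. 146.]
c 3137 [ 0.4773 -0.2127  6.2629] 358.8 0.039
d [200. 165.]
d 3483 [ 0.4879 -0.0626  6.8171] 390.6 0.032
[109 246  49  36 705] [ 0.6185 -0.163 ] ((612.6535034179688, -162.78097534179688), (40.50444030761719, 80.31328582763672), 43.544593811035156)
[ 180  247   51   51 2430] [ 0.6316 -0.0564] ((633.0382080078125, -56.56963348388672), (75.8944091796875, 63.91572952270508), 3.9927573204040527)
[ 250  247   50   51 2452] [0.6254 0.0337] ((626.6548461914062, 33.78461837768555), (75.83656311035156, 63.6461181640625), 4.0061936378479)
[ 318  247   53   50 1441] [0.6194 0.1128] ((619.6600952148438, 125.12757873535156), (74.3795166015625, 63.96726608276367), 3.8004584312438965)
```

View pics/w1o.png

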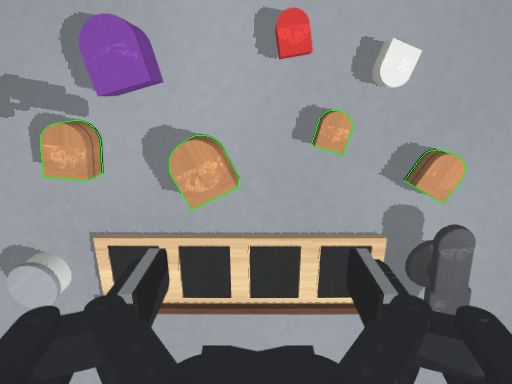

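```bash
python3 plan.py .4939 -.0590 .1 120.6;python3 plan.py .4939 -.0590 .022 120.6
```

```text
t 2.6 pos [0.4797 0.0007 0.2454] psi 94.07 grip 85.0 F [ 0.2 -0.1 -1.1]
  tx,ty,tz [-1.513  0.248  3.636] wx,wy,wz [ 2.000e-03  0.000e+00 -3.317e+00] mm 158
t 2.6 pos [0.4797 0.0007 0.2454] psi 94.07 grip 85.0 F [ 0.2 -0.1 -1.1]
  tx,ty,tz [-1.513  0.247  5.586] wx,wy,wz [ 2.000e-03  0.000e+00 -3.317e+00] mm 232
```

```bash
python3 -m pendant '[{"tx":-1.51,"ty":0.25,"tz":3.0,"wx":0,"wy":0,"wz":-3.32},{"tx":-1.51,"ty":0.25,"tz":3.0,"wx":0,"wy":0,"wz":-3.32},{"tx":-1.51,"ty":0.25,"tz":3.0,"wx":0,"wy":0,"wz":-3.32},{"tx":-1.51,"ty":0.25,"tz":3.6,"wx":0,"wy":0,"wz":-3.32},{"tx":-1.51,"ty":0.25,"tz":4.5,"wx":0,"wy":0,"wz":-3.32},{"tx":-1.51,"ty":0.25,"tz":5.2,"wx":0,"wy":0,"wz":-3.32},{"tx":-1.51,"ty":0.25,"tz":5.58,"wx":0,"wy":0,"wz":-3.32},{"tx":-1.51,"ty":0.25,"tz":5.58,"wx":0,"wy":0,"wz":-3.32},{"tx":-1.51,"ty":0.25,"tz":5.58,"wx":0,"wy":0,"wz":-3.32}]' 85
python3 plan.py .4939 -.0590 .022 120.6
python3 - <<'E'
from h import *
for n in("wrist","scene"):cv2.imwrite(f"pics/{n}2.png",cam(n)["frame"])
E
```

```text
time: 3.72
position: [0.4947, -0.059, 0.0231]
orientation: [0.001, 0.495, 0.869, 0.0]
ft_force: [0.4, -0.2, 0.8]
grip_width: 0.993
t 3.73 pos [ 0.4947 -0.059   0.0231] psi 120.63 grip 84.8 F [ 0.4 -0.2  0.8]
  tx,ty,tz [ 0.011 -0.018  0.029] wx,wy,wz [0.011 0.01  0.004] mm 1
```

View pics/wrist2.png

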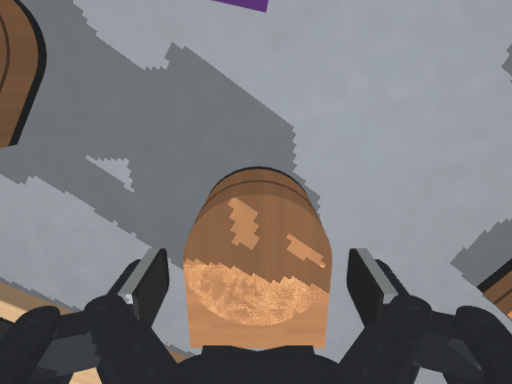

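Block d sits centred between the pads (edges at 185 and 331, centre 258). Next I close and lift.

```bash
python3 -m pendant '[{"tx":0,"ty":0,"tz":0,"wx":0,"wy":0,"wz":0},{"tx":0,"ty":0,"tz":0,"wx":0,"wy":0,"wz":0},{"tx":0,"ty":0,"tz":0,"wx":0,"wy":0,"wz":0},{"tx":0,"ty":0,"tz":0,"wx":0,"wy":0,"wz":0},{"tx":0,"ty":0,"tz":0,"wx":0,"wy":0,"wz":0},{"tx":0,"ty":0,"tz":-1.2,"wx":0,"wy":0,"wz":0},{"tx":0,"ty":0,"tz":-2.0,"wx":0,"wy":0,"wz":0},{"tx":0,"ty":0,"tz":-2.0,"wx":0,"wy":0,"wz":0},{"tx":0,"ty":0,"tz":-2.0,"wx":0,"wy":0,"wz":0}]' 50 50
python3 - <<'E'
from h import *
cv2.imwrite(f"pics/wrist3.png",cam("wrist")["frame"])
E
python3 plan.py .6267 .1257 .1 94
```

```text
time: 4.95
position: [0.4939, -0.0588, 0.1025]
orientation: [0.001, 0.495, 0.869, 0.0]
ft_force: [-0.2, -0.7, -1.1]
grip_width: 0.674
t 5.0 pos [ 0.4937 -0.0588  0.1021] psi 120.63 grip 57.3 F [-0.7  0.7 -1.2]
  tx,ty,tz [2.274 5.211 0.055] wx,wy,wz [ 1.000e-03 -0.000e+00  3.328e+00] mm 227
```

View pics/wrist3.png

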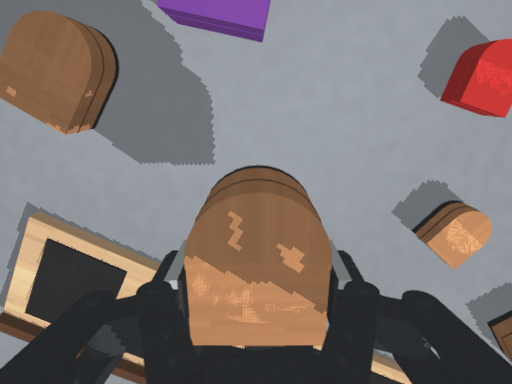

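```bash
cat > held.py <<'E'
import sys
from h import *
k=sys.argv[1];g=float(sys.argv[2])  # block, height of TCP over its underside
s,R,p=tool();c=cam("wrist");psi=np.arctan2(R[1,0],R[0,0]);th=psi-np.pi/2
P=cloud(c);m=brown(c)&(P[...,2]>p[2]-g-.012)&(np.hypot(P[...,0]-p[0],P[...,1]-p[1])<.075)
rb=.003;D=DIM[k];DIM[k]=(D[0],D[1],D[2]-rb);u=np.array([np.cos(th),np.sin(th)])
x,y=p[:2]-.007*u
r=fit([c],[m],k,x,y,zb=p[2]-g+rb,t0=th)
d=r.x[:2]-p[:2];print("block minus TCP: along",(d@u*1e3).round(1),"across",((-d[0]*u[1]+d[1]*u[0])*1e3).round(1),"dtheta",np.degrees(r.x[2]-th).round(2),"cost",round(r.fun,3))
img=c["frame"];cv2.polylines(img,[np.round(sil(c,k,*r.x,zb=p[2]-g+rb)*16).astype(np.int32)],True,(0,255,0),1,shift=4);cv2.imwrite("pics/held_%s.png"%k,img)
E
python3 held.py d .023
```

```text
block minus TCP: along -7.6 across 0.3 dtheta -0.33 cost 0.02
```

View pics/held_d.png

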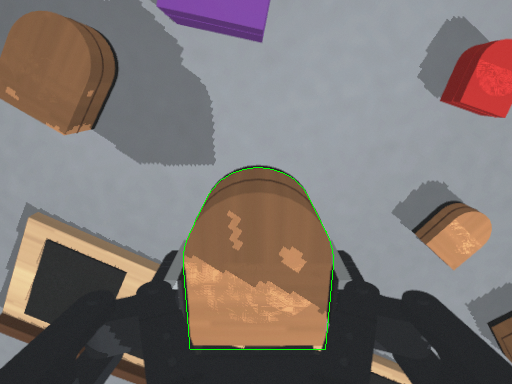

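```bash
python3 plan.py .6272 .1257 .0375 94
python3 -m pendant '[{"tx":2.27,"ty":5.22,"tz":0,"wx":0,"wy":0,"wz":3.33},{"tx":2.27,"ty":5.22,"tz":0,"wx":0,"wy":0,"wz":3.33},{"tx":2.27,"ty":5.22,"tz":0,"wx":0,"wy":0,"wz":3.33},{"tx":2.27,"ty":5.22,"tz":0,"wx":0,"wy":0,"wz":3.33},{"tx":2.27,"ty":5.22,"tz":0,"wx":0,"wy":0,"wz":3.33},{"tx":2.27,"ty":5.22,"tz":0.5,"wx":0,"wy":0,"wz":3.33},{"tx":2.27,"ty":5.22,"tz":1.0,"wx":0,"wy":0,"wz":3.33},{"tx":2.27,"ty":5.22,"tz":1.0,"wx":0,"wy":0,"wz":3.33}]'
python3 plan.py .6272 .1257 .0375 94
python3 - <<'E'
from h import *
cv2.imwrite(f"pics/wrist4.png",cam("wrist")["frame"])
E
```

```text
t 5.05 pos [ 0.4937 -0.0588  0.102 ] psi 120.62 grip 57.0 F [ 0.8  0.6 -1.4]
  tx,ty,tz [2.268 5.222 1.613] wx,wy,wz [-1.000e-03 -2.000e-03  3.328e+00] mm 237
time: 6.05
position: [0.625, 0.1249, 0.0592]
orientation: [-0.002, 0.682, 0.731, -0.002]
ft_force: [-0.1, 0.2, -1.1]
grip_width: 0.669
t 6.05 pos [0.625  0.1249 0.0592] psi 93.95 grip 57.1 F [-0.1  0.2 -1.1]
  tx,ty,tz [0.017 0.06  0.543] wx,wy,wz [-0.046 -0.    -0.006] mm 22
```

View pics/wrist4.png

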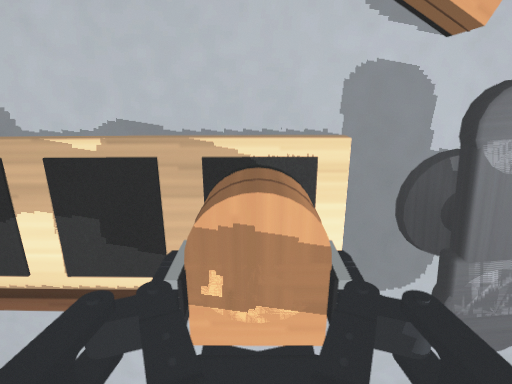

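```bash
python3 -m pendant '[{"tx":0.02,"ty":0.05,"tz":0.3,"wx":-0.04,"wy":0,"wz":0},{"tx":0.02,"ty":0.05,"tz":0.5,"wx":-0.04,"wy":0,"wz":0},{"tx":0.02,"ty":0.05,"tz":0.54,"wx":-0.04,"wy":0,"wz":0},{"tx":0.02,"ty":0.05,"tz":0.54,"wx":-0.04,"wy":0,"wz":0}]'
python3 plan.py .6272 .1257 .0375 94
```

```text
time: 6.6
position: [0.628, 0.1259, 0.0391]
orientation: [0.001, 0.682, 0.731, 0.001]
ft_force: [0.6, -0.4, -2.1]
grip_width: 0.671
t 6.6 pos [0.628  0.1259 0.0391] psi 93.95 grip 57.3 F [ 0.6 -0.4 -2.1]
  tx,ty,tz [-0.005 -0.02   0.041] wx,wy,wz [ 0.015 -0.    -0.006] mm 2
```

```bash
python3 -m pendant '[{"tx":0,"ty":-0.01,"tz":0.04,"wx":0,"wy":0,"wz":0},{"tx":0,"ty":-0.01,"tz":0.04,"wx":0,"wy":0,"wz":0},{"tx":0,"ty":-0.01,"tz":0.04,"wx":0,"wy":0,"wz":0}]'
python3 plan.py .6272 .1257 .0375 94
```

```text
time: 6.98
position: [0.6281, 0.126, 0.0383]
orientation: [0.001, 0.682, 0.731, 0.001]
ft_force: [0.1, 0.7, 4.1]
grip_width: 0.667
t 6.97 pos [0.6281 0.126  0.0383] psi 93.96 grip 56.9 F [0.1 0.7 4.1]
  tx,ty,tz [-0.007 -0.022  0.02 ] wx,wy,wz [ 0.026 -0.001 -0.005] mm 1
```

```bash
python3 -m pendant '[{"tx":0,"ty":0,"tz":0,"wx":0,"wy":0,"wz":0},{"tx":0,"ty":0,"tz":0,"wx":0,"wy":0,"wz":0},{"tx":0,"ty":0,"tz":0,"wx":0,"wy":0,"wz":0},{"tx":0,"ty":0,"tz":-1.0,"wx":0,"wy":0,"wz":0},{"tx":0,"ty":0,"tz":-2.5,"wx":0,"wy":0,"wz":0},{"tx":0,"ty":0,"tz":-2.5,"wx":0,"wy":0,"wz":0},{"tx":0,"ty":0,"tz":-2.5,"wx":0,"wy":0,"wz":0}]' 72
python3 plan.py .4843 -.2128 .020 88.8
python3 - <<'E'
from h import *
cv2.imwrite(f"pics/wrist5.png",cam("wrist")["frame"])
E
```

```text
time: 7.85
position: [0.6273, 0.1259, 0.138]
orientation: [0.001, 0.682, 0.731, 0.001]
ft_force: [0.6, -0.6, -1.2]
grip_width: 0.841
t 7.85 pos [0.6273 0.1259 0.138 ] psi 93.95 grip 71.8 F [ 0.6 -0.6 -1.2]
  tx,ty,tz [-8.202 -4.16   2.935] wx,wy,wz [ 0.022 -0.002  0.644] mm 386
```

View pics/wrist5.png

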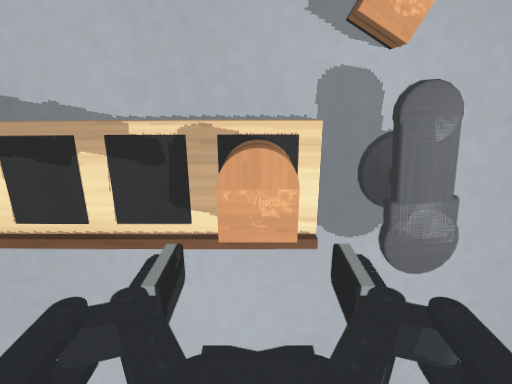

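Block d stands centred across its mark. Next is c.

```bash
python3 -m pendant '[{"tx":-8.2,"ty":-4.16,"tz":0,"wx":0,"wy":0,"wz":0.64},{"tx":-8.2,"ty":-4.16,"tz":0,"wx":0,"wy":0,"wz":0.64},{"tx":-8.2,"ty":-4.16,"tz":0,"wx":0,"wy":0,"wz":0.64},{"tx":-8.2,"ty":-4.16,"tz":0,"wx":0,"wy":0,"wz":0.64},{"tx":-8.2,"ty":-4.16,"tz":0,"wx":0,"wy":0,"wz":0.64},{"tx":-8.2,"ty":-4.16,"tz":0,"wx":0,"wy":0,"wz":0.64},{"tx":-8.2,"ty":-4.16,"tz":0,"wx":0,"wy":0,"wz":0.64},{"tx":-8.2,"ty":-4.16,"tz":0.5,"wx":0,"wy":0,"wz":0.64},{"tx":-8.2,"ty":-4.16,"tz":0.5,"wx":0,"wy":0,"wz":0.64},{"tx":-8.2,"ty":-4.16,"tz":0.5,"wx":0,"wy":0,"wz":0.64}]' 84
cat > look.py <<'E'
import sys
from h import *
k=sys.argv[1];x,y,t=map(float,sys.argv[2:5])
c=cam("wrist");P=cloud(c);m=brown(c)&(np.hypot(P[...,0]-x,P[...,1]-y)<.055)
rb=.003;D=DIM[k];DIM[k]=(D[0],D[1],D[2]-rb)
zb=float(sys.argv[5]) if len(sys.argv)>5 else 0
r=fit([c],[m],k,x,y,zb=zb+rb,t0=np.radians(t));th=r.x[2]
print(k,r.x[:2].round(4),np.degrees(th).round(2),"cost",round(r.fun,3))
if zb==0:
    import plan;plan.plan(r.x[0]+.007*np.cos(th),r.x[1]+.007*np.sin(th),min(.022,max(.017,D[2]/2)),np.degrees(th)+90)
img=c["frame"];cv2.polylines(img,[np.round(sil(c,k,*r.x,zb=zb+rb)*16).astype(np.int32)],True,(0,255,0),1,shift=4);cv2.imwrite("pics/look_%s.png"%k,img)
E
python3 look.py c .4773 -.2127 -1.2
```

```text
time: 9.15
position: [0.4837, -0.212, 0.1166]
orientation: [-0.0, 0.714, 0.7, 0.0]
ft_force: [0.7, -0.0, -0.0]
grip_width: 0.984
c [ 0.4774 -0.213 ] -1.18 cost 0.031
t 9.2 pos [ 0.4839 -0.2122  0.117 ] psi 88.9 grip 83.8 F [-0.1  0.2  0.3]
  tx,ty,tz [-0.025  0.009  2.45 ] wx,wy,wz [ 0.009 -0.001  0.009] mm 98
```

View pics/look_c.png

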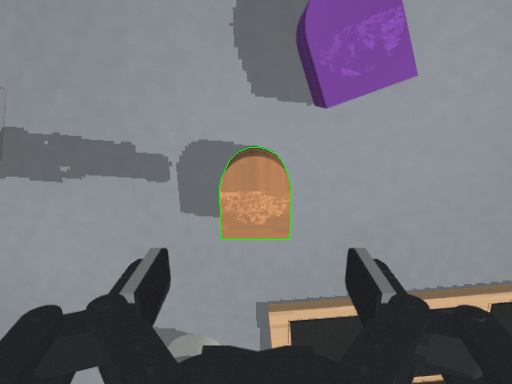

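```bash
python3 -m pendant '[{"tx":-0.02,"ty":0,"tz":1.2,"wx":0,"wy":0,"wz":0},{"tx":-0.02,"ty":0,"tz":2.2,"wx":0,"wy":0,"wz":0},{"tx":-0.02,"ty":0,"tz":2.43,"wx":0,"wy":0,"wz":0},{"tx":-0.02,"ty":0,"tz":2.43,"wx":0,"wy":0,"wz":0},{"tx":-0.02,"ty":0,"tz":2.43,"wx":0,"wy":0,"wz":0}]'
python3 -m pendant '[{"tx":0,"ty":0,"tz":0,"wx":0,"wy":0,"wz":0},{"tx":0,"ty":0,"tz":0,"wx":0,"wy":0,"wz":0},{"tx":0,"ty":0,"tz":0,"wx":0,"wy":0,"wz":0},{"tx":0,"ty":0,"tz":0,"wx":0,"wy":0,"wz":0},{"tx":0,"ty":0,"tz":0,"wx":0,"wy":0,"wz":0},{"tx":0,"ty":0,"tz":0,"wx":0,"wy":0,"wz":0}]' 42 50
python3 -m pendant '[{"tx":0,"ty":0,"tz":-1.2,"wx":0,"wy":0,"wz":0},{"tx":0,"ty":0,"tz":-2.4,"wx":0,"wy":0,"wz":0},{"tx":0,"ty":0,"tz":-2.4,"wx":0,"wy":0,"wz":0},{"tx":0,"ty":0,"tz":-2.4,"wx":0,"wy":0,"wz":0}]'
python3 held.py c .019
python3 plan.py .6336 .0343 .034 94
```

```text
time: 9.82
position: [0.4851, -0.2135, 0.0214]
orientation: [0.002, 0.714, 0.7, 0.001]
ft_force: [0.2, 1.4, 0.3]
grip_width: 0.987
time: 10.58
position: [0.4858, -0.2139, 0.0226]
orientation: [0.003, 0.714, 0.7, 0.001]
ft_force: [-0.9, 0.8, 7.1]
grip_width: 0.576
time: 11.08
position: [0.4848, -0.2134, 0.1182]
orientation: [0.003, 0.714, 0.7, 0.001]
ft_force: [-0.6, 0.7, -0.7]
grip_width: 0.573
block minus TCP: along -8.2 across 0.7 dtheta 1.31 cost 0.034
t 11.12 pos [ 0.4844 -0.2132  0.1176] psi 88.9 grip 49.2 F [-0.1  0.2 -1.1]
  tx,ty,tz [6.26  3.602 2.095] wx,wy,wz [ 0.027  0.01  -0.637] mm 301
```

```bash
python3 held.py c .0225
python3 plan.py .6347 .0344 .0365 94
```

```text
block minus TCP: along -7.5 across 0.5 dtheta -0.41 cost 0.017
t 11.18 pos [ 0.4844 -0.2132  0.1173] psi 88.9 grip 49.3 F [ 0.1 -0.   0.3]
  tx,ty,tz [6.262 3.631 2.025] wx,wy,wz [ 0.024  0.008 -0.638] mm 301
```

View pics/held_c.png

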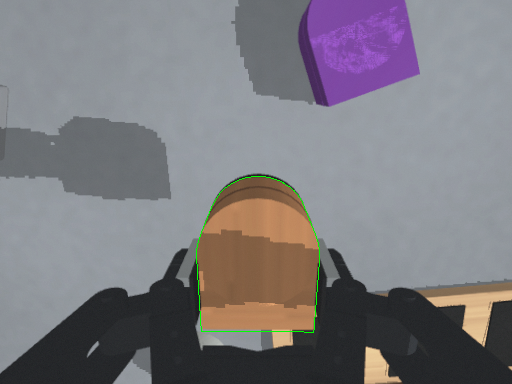

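```bash
python3 -m pendant '[{"tx":6.26,"ty":3.61,"tz":0,"wx":0.02,"wy":0,"wz":-0.64},{"tx":6.26,"ty":3.61,"tz":0,"wx":0.02,"wy":0,"wz":-0.64},{"tx":6.26,"ty":3.61,"tz":0,"wx":0.02,"wy":0,"wz":-0.64},{"tx":6.26,"ty":3.61,"tz":0,"wx":0.02,"wy":0,"wz":-0.64},{"tx":6.26,"ty":3.61,"tz":0,"wx":0.02,"wy":0,"wz":-0.64},{"tx":6.26,"ty":3.61,"tz":0.5,"wx":0.02,"wy":0,"wz":-0.64},{"tx":6.26,"ty":3.61,"tz":1.3,"wx":0.02,"wy":0,"wz":-0.64},{"tx":6.26,"ty":3.61,"tz":1.7,"wx":0.02,"wy":0,"wz":-0.64},{"tx":6.26,"ty":3.61,"tz":1.7,"wx":0.02,"wy":0,"wz":-0.64},{"tx":6.26,"ty":3.61,"tz":1.7,"wx":0.02,"wy":0,"wz":-0.64}]'
python3 plan.py .6341 .0343 .0365 94
```

```text
time: 12.42
position: [0.6344, 0.0341, 0.0503]
orientation: [0.001, 0.682, 0.731, 0.0]
ft_force: [-0.2, 0.1, -0.1]
grip_width: 0.577
t 12.43 pos [0.6344 0.0341 0.0503] psi 94.0 grip 49.2 F [-0.2  0.1 -0.1]
  tx,ty,tz [ 0.005 -0.009  0.345] wx,wy,wz [0.013 0.009 0.   ] mm 14
```

```bash
python3 -m pendant '[{"tx":0,"ty":-0.01,"tz":0.2,"wx":0.01,"wy":0.01,"wz":0},{"tx":0,"ty":-0.01,"tz":0.33,"wx":0.01,"wy":0.01,"wz":0},{"tx":0,"ty":-0.01,"tz":0.35,"wx":0.01,"wy":0.01,"wz":0},{"tx":0,"ty":-0.01,"tz":0.35,"wx":0.01,"wy":0.01,"wz":0},{"tx":0,"ty":-0.01,"tz":0.35,"wx":0.01,"wy":0.01,"wz":0}]'
python3 plan.py .6341 .0343 .0365 94
```

```text
time: 13.05
position: [0.6342, 0.034, 0.0368]
orientation: [0.0, 0.682, 0.731, 0.0]
ft_force: [-1.2, -0.4, 4.9]
grip_width: 0.574
t 13.05 pos [0.6342 0.034  0.0368] psi 94.0 grip 49.0 F [-1.2 -0.4  4.9]
  tx,ty,tz [ 0.008 -0.001  0.006] wx,wy,wz [ 0.006  0.001 -0.   ] mm 0
```

Contact (about 5 N). I release and lift.

```bash
python3 -m pendant '[{"tx":0,"ty":0,"tz":0,"wx":0,"wy":0,"wz":0},{"tx":0,"ty":0,"tz":0,"wx":0,"wy":0,"wz":0},{"tx":0,"ty":0,"tz":0,"wx":0,"wy":0,"wz":0},{"tx":0,"ty":0,"tz":-1.0,"wx":0,"wy":0,"wz":0},{"tx":0,"ty":0,"tz":-2.5,"wx":0,"wy":0,"wz":0},{"tx":0,"ty":0,"tz":-2.5,"wx":0,"wy":0,"wz":0},{"tx":0,"ty":0,"tz":-2.5,"wx":0,"wy":0,"wz":0}]' 64
python3 plan.py .4832 .2120 .1 64.4
python3 - <<'E'
from h import *
cv2.imwrite(f"pics/wrist6.png",cam("wrist")["frame"])
E
```

```text
time: 13.92
position: [0.6337, 0.0341, 0.1364]
orientation: [0.0, 0.682, 0.731, 0.0]
ft_force: [0.5, 0.7, -0.6]
grip_width: 0.748
t 13.93 pos [0.6337 0.0341 0.1364] psi 94.0 grip 63.9 F [ 0.5  0.7 -0.6]
  tx,ty,tz [ 4.701 -3.443  0.908] wx,wy,wz [ 2.000e-03 -0.000e+00  3.701e+00] mm 236
```

View pics/wrist6.png

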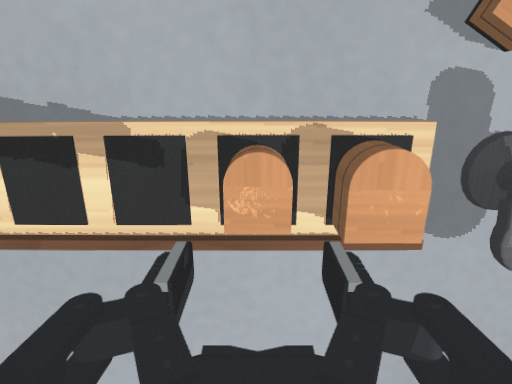

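Block c is upright on its mark, clear of d. Next is b, with a 62 mm opening to stay clear of the foot.

```bash
python3 -m pendant '[{"tx":4.7,"ty":-3.44,"tz":0,"wx":0,"wy":0,"wz":3.7},{"tx":4.7,"ty":-3.44,"tz":0,"wx":0,"wy":0,"wz":3.7},{"tx":4.7,"ty":-3.44,"tz":0,"wx":0,"wy":0,"wz":3.7},{"tx":4.7,"ty":-3.44,"tz":0,"wx":0,"wy":0,"wz":3.7},{"tx":4.7,"ty":-3.44,"tz":0.5,"wx":0,"wy":0,"wz":3.7},{"tx":4.7,"ty":-3.44,"tz":0.5,"wx":0,"wy":0,"wz":3.7},{"tx":4.7,"ty":-3.44,"tz":0.5,"wx":0,"wy":0,"wz":3.7}]' 62
python3 look.py b .4769 .215 -25.6
```

```text
time: 14.85
position: [0.483, 0.2116, 0.1153]
orientation: [-0.001, 0.846, 0.533, -0.001]
ft_force: [-0.1, 0.1, -0.6]
grip_width: 0.722
b [0.4766 0.2152] -25.59 cost 0.027
t 14.9 pos [0.4833 0.2116 0.1157] psi 64.35 grip 62.2 F [-0.2 -0.6 -0.5]
  tx,ty,tz [ 0.012 -0.012  2.467] wx,wy,wz [-0.011  0.005 -0.007] mm 99
```

View pics/look_b.png

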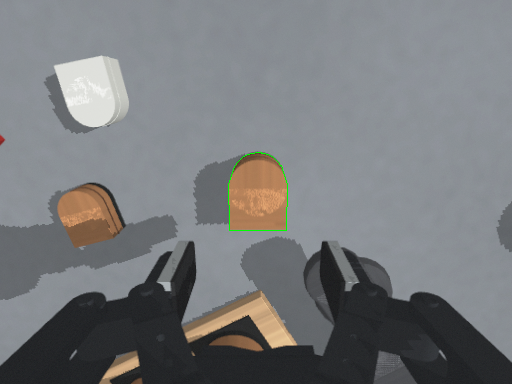

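```bash
python3 -m pendant '[{"tx":0.01,"ty":-0.01,"tz":1.2,"wx":0,"wy":0,"wz":0},{"tx":0.01,"ty":-0.01,"tz":2.1,"wx":0,"wy":0,"wz":0},{"tx":0.01,"ty":-0.01,"tz":2.4,"wx":0,"wy":0,"wz":0},{"tx":0.01,"ty":-0.01,"tz":2.4,"wx":0,"wy":0,"wz":0},{"tx":0.01,"ty":-0.01,"tz":2.4,"wx":0,"wy":0,"wz":0}]'
python3 -m pendant '[{"tx":0,"ty":0,"tz":0,"wx":0,"wy":0,"wz":0},{"tx":0,"ty":0,"tz":0,"wx":0,"wy":0,"wz":0},{"tx":0,"ty":0,"tz":0,"wx":0,"wy":0,"wz":0},{"tx":0,"ty":0,"tz":0,"wx":0,"wy":0,"wz":0},{"tx":0,"ty":0,"tz":0,"wx":0,"wy":0,"wz":0}]' 34 50
python3 -m pendant '[{"tx":0,"ty":0,"tz":-1.2,"wx":0,"wy":0,"wz":0},{"tx":0,"ty":0,"tz":-2.5,"wx":0,"wy":0,"wz":0},{"tx":0,"ty":0,"tz":-2.5,"wx":0,"wy":0,"wz":0},{"tx":0,"ty":0,"tz":-2.5,"wx":0,"wy":0,"wz":0}]'
python3 held.py b .020
python3 plan.py .6400 -.0561 .034 94
```

```text
time: 15.52
position: [0.4841, 0.2123, 0.0211]
orientation: [-0.0, 0.847, 0.532, 0.001]
ft_force: [-0.7, -0.1, -0.2]
grip_width: 0.729
time: 16.15
position: [0.4852, 0.2126, 0.0227]
orientation: [0.0, 0.846, 0.532, 0.002]
ft_force: [-1.0, -0.8, 7.7]
grip_width: 0.475
time: 16.65
position: [0.4844, 0.2123, 0.1226]
orientation: [0.0, 0.846, 0.532, 0.002]
ft_force: [-0.3, 0.1, -1.6]
grip_width: 0.484
block minus TCP: along -8.7 across 0.5 dtheta 0.02 cost 0.034
t 16.7 pos [0.484  0.2122 0.1219] psi 64.34 grip 40.8 F [-0.1  0.7 -1.7]
  tx,ty,tz [-4.361  6.416  2.199] wx,wy,wz [ 0.015 -0.01  -3.708] mm 323
```

View pics/held_b.png

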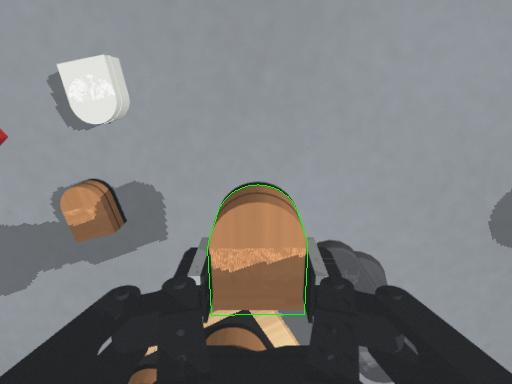

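```bash
python3 held.py b .0225
python3 plan.py .6405 -.0561 .0365 94
```

```text
block minus TCP: along -8.1 across 0.5 dtheta -0.18 cost 0.024
t 16.75 pos [0.4839 0.2121 0.1215] psi 64.34 grip 40.9 F [-0.3  0.4  0.1]
  tx,ty,tz [-4.352  6.43   2.126] wx,wy,wz [ 0.01  -0.008 -3.708] mm 322
```

```bash
python3 -m pendant '[{"tx":-4.35,"ty":6.44,"tz":0,"wx":0.01,"wy":-0.01,"wz":-3.71},{"tx":-4.35,"ty":6.44,"tz":0,"wx":0.01,"wy":-0.01,"wz":-3.71},{"tx":-4.35,"ty":6.44,"tz":0,"wx":0.01,"wy":-0.01,"wz":-3.71},{"tx":-4.35,"ty":6.44,"tz":0,"wx":0.01,"wy":-0.01,"wz":-3.71},{"tx":-4.35,"ty":6.44,"tz":0,"wx":0.01,"wy":-0.01,"wz":-3.71},{"tx":-4.35,"ty":6.44,"tz":0,"wx":0.01,"wy":-0.01,"wz":-3.71},{"tx":-4.35,"ty":6.44,"tz":0.5,"wx":0.01,"wy":-0.01,"wz":-3.71},{"tx":-4.35,"ty":6.44,"tz":1.3,"wx":0.01,"wy":-0.01,"wz":-3.71},{"tx":-4.35,"ty":6.44,"tz":1.8,"wx":0.01,"wy":-0.01,"wz":-3.71},{"tx":-4.35,"ty":6.44,"tz":1.8,"wx":0.01,"wy":-0.01,"wz":-3.71},{"tx":-4.35,"ty":6.44,"tz":1.8,"wx":0.01,"wy":-0.01,"wz":-3.71}]'
python3 plan.py .6409 -.056 .0365 94
```

```text
time: 18.12
position: [0.641, -0.0557, 0.0498]
orientation: [0.0, 0.682, 0.732, -0.0]
ft_force: [0.5, -0.6, -0.9]
grip_width: 0.482
t 18.12 pos [ 0.641  -0.0557  0.0498] psi 94.05 grip 41.2 F [ 0.5 -0.6 -0.9]
  tx,ty,tz [-0.008 -0.002  0.332] wx,wy,wz [-0.     0.001  0.006] mm 13
```

```bash
python3 -m pendant '[{"tx":-0.01,"ty":0,"tz":0.2,"wx":0,"wy":0,"wz":0},{"tx":-0.01,"ty":0,"tz":0.33,"wx":0,"wy":0,"wz":0},{"tx":-0.01,"ty":0,"tz":0.34,"wx":0,"wy":0,"wz":0},{"tx":-0.01,"ty":0,"tz":0.34,"wx":0,"wy":0,"wz":0},{"tx":-0.01,"ty":0,"tz":0.34,"wx":0,"wy":0,"wz":0}]'
python3 plan.py .6409 -.056 .0365 94
```

```text
time: 18.75
position: [0.6412, -0.0561, 0.0368]
orientation: [0.0, 0.682, 0.732, 0.0]
ft_force: [-2.1, 0.7, 5.3]
grip_width: 0.485
t 18.75 pos [ 0.6412 -0.0561  0.0368] psi 94.04 grip 41.4 F [-2.1  0.7  5.3]
  tx,ty,tz [ 0.002 -0.007  0.007] wx,wy,wz [0.005 0.002 0.006] mm 0
```

```bash
python3 -m pendant '[{"tx":0,"ty":0,"tz":0,"wx":0,"wy":0,"wz":0},{"tx":0,"ty":0,"tz":0,"wx":0,"wy":0,"wz":0},{"tx":0,"ty":0,"tz":0,"wx":0,"wy":0,"wz":0},{"tx":0,"ty":0,"tz":-1.0,"wx":0,"wy":0,"wz":0},{"tx":0,"ty":0,"tz":-2.5,"wx":0,"wy":0,"wz":0},{"tx":0,"ty":0,"tz":-2.5,"wx":0,"wy":0,"wz":0},{"tx":0,"ty":0,"tz":-2.5,"wx":0,"wy":0,"wz":0}]' 57
python3 plan.py .4433 .0834 .1 79.1
python3 - <<'E'
from h import *
cv2.imwrite(f"pics/wrist7.png",cam("wrist")["frame"])
E
```

```text
time: 19.62
position: [0.6408, -0.056, 0.1364]
orientation: [0.0, 0.682, 0.732, 0.0]
ft_force: [0.2, -0.2, -0.3]
grip_width: 0.665
t 19.62 pos [ 0.6408 -0.056   0.1364] psi 94.04 grip 56.8 F [ 0.2 -0.2 -0.3]
  tx,ty,tz [ 3.824 -4.679  0.909] wx,wy,wz [2.000e-03 1.000e-03 1.868e+00] mm 244
```

View pics/wrist7.png

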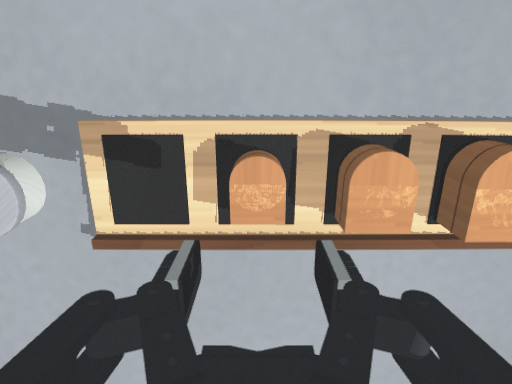

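Block b is centred on its mark, with c and d still in place. Next is a.

```bash
python3 -m pendant '[{"tx":3.82,"ty":-4.68,"tz":0,"wx":0,"wy":0,"wz":1.87},{"tx":3.82,"ty":-4.68,"tz":0,"wx":0,"wy":0,"wz":1.87},{"tx":3.82,"ty":-4.68,"tz":0,"wx":0,"wy":0,"wz":1.87},{"tx":3.82,"ty":-4.68,"tz":0,"wx":0,"wy":0,"wz":1.87},{"tx":3.82,"ty":-4.68,"tz":0.5,"wx":0,"wy":0,"wz":1.87},{"tx":3.82,"ty":-4.68,"tz":0.5,"wx":0,"wy":0,"wz":1.87},{"tx":3.82,"ty":-4.68,"tz":0.5,"wx":0,"wy":0,"wz":1.87}]' 54
python3 look.py a .4365 .0847 -10.9
```

```text
time: 20.55
position: [0.4431, 0.083, 0.1156]
orientation: [-0.001, 0.771, 0.636, -0.001]
ft_force: [0.1, 0.8, -0.5]
grip_width: 0.632
a [0.4364 0.0848] -11.06 cost 0.036
t 20.6 pos [0.4433 0.083  0.1158] psi 79.05 grip 53.8 F [ 1.2 -0.4 -0. ]
  tx,ty,tz [1.20e-02 2.00e-03 2.47e+00] wx,wy,wz [-0.013  0.001  0.013] mm 99
```

View pics/look_a.png

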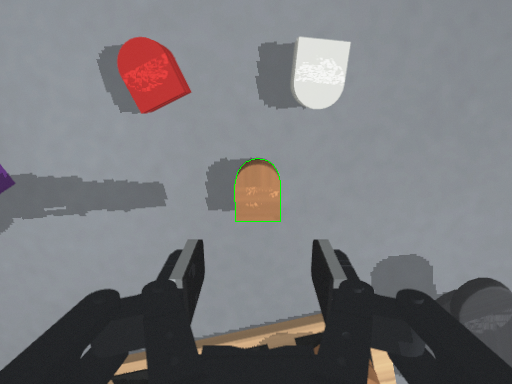

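```bash
python3 -m pendant '[{"tx":0.01,"ty":0,"tz":1.2,"wx":0,"wy":0,"wz":0},{"tx":0.01,"ty":0,"tz":2.1,"wx":0,"wy":0,"wz":0},{"tx":0.01,"ty":0,"tz":2.42,"wx":0,"wy":0,"wz":0},{"tx":0.01,"ty":0,"tz":2.42,"wx":0,"wy":0,"wz":0},{"tx":0.01,"ty":0,"tz":2.42,"wx":0,"wy":0,"wz":0}]'
python3 -m pendant '[{"tx":0,"ty":0,"tz":0,"wx":0,"wy":0,"wz":0},{"tx":0,"ty":0,"tz":0,"wx":0,"wy":0,"wz":0},{"tx":0,"ty":0,"tz":0,"wx":0,"wy":0,"wz":0},{"tx":0,"ty":0,"tz":0,"wx":0,"wy":0,"wz":0},{"tx":0,"ty":0,"tz":0,"wx":0,"wy":0,"wz":0}]' 26 45
python3 -m pendant '[{"tx":0,"ty":0,"tz":-1.2,"wx":0,"wy":0,"wz":0},{"tx":0,"ty":0,"tz":-2.5,"wx":0,"wy":0,"wz":0},{"tx":0,"ty":0,"tz":-2.5,"wx":0,"wy":0,"wz":0},{"tx":0,"ty":0,"tz":-2.5,"wx":0,"wy":0,"wz":0}]'
python3 held.py a .0215
python3 plan.py .6473 -.1474 .0355 94
```

```text
time: 21.22
position: [0.4442, 0.0833, 0.0201]
orientation: [0.0, 0.771, 0.636, 0.0]
ft_force: [-0.5, 0.0, -0.6]
grip_width: 0.63
time: 21.85
position: [0.4452, 0.0833, 0.0215]
orientation: [0.001, 0.771, 0.636, 0.001]
ft_force: [-1.3, -0.9, 6.8]
grip_width: 0.39
time: 22.35
position: [0.4446, 0.0833, 0.1216]
orientation: [0.001, 0.771, 0.636, 0.002]
ft_force: [-0.5, -0.4, -0.3]
grip_width: 0.387
block minus TCP: along -8.0 across 0.5 dtheta -0.22 cost 0.03
t 22.4 pos [0.4442 0.0833 0.121 ] psi 79.04 grip 32.6 F [-0.2 -0.3 -0.7]
  tx,ty,tz [-4.699  6.076  2.146] wx,wy,wz [ 0.015 -0.002 -1.87 ] mm 319
```

View pics/held_a.png

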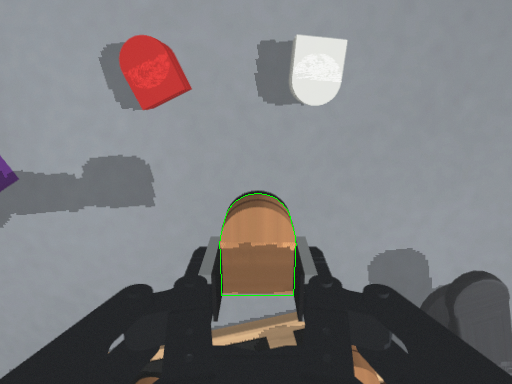

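```bash
python3 -m pendant '[{"tx":-4.72,"ty":6.08,"tz":0,"wx":0.01,"wy":0,"wz":-1.87},{"tx":-4.72,"ty":6.08,"tz":0,"wx":0.01,"wy":0,"wz":-1.87},{"tx":-4.72,"ty":6.08,"tz":0,"wx":0.01,"wy":0,"wz":-1.87},{"tx":-4.72,"ty":6.08,"tz":0,"wx":0.01,"wy":0,"wz":-1.87},{"tx":-4.72,"ty":6.08,"tz":0,"wx":0.01,"wy":0,"wz":-1.87},{"tx":-4.72,"ty":6.08,"tz":0,"wx":0.01,"wy":0,"wz":-1.87},{"tx":-4.72,"ty":6.08,"tz":0.5,"wx":0.01,"wy":0,"wz":-1.87},{"tx":-4.72,"ty":6.08,"tz":1.3,"wx":0.01,"wy":0,"wz":-1.87},{"tx":-4.72,"ty":6.08,"tz":1.8,"wx":0.01,"wy":0,"wz":-1.87},{"tx":-4.72,"ty":6.08,"tz":1.8,"wx":0.01,"wy":0,"wz":-1.87},{"tx":-4.72,"ty":6.08,"tz":1.8,"wx":0.01,"wy":0,"wz":-1.87}]'
python3 plan.py .6473 -.1484 .0355 94
```

```text
time: 23.78
position: [0.6473, -0.1479, 0.0496]
orientation: [0.0, 0.682, 0.732, 0.0]
ft_force: [-0.2, 0.7, -0.1]
grip_width: 0.385
t 23.77 pos [ 0.6473 -0.1479  0.0496] psi 94.03 grip 32.9 F [-0.2  0.7 -0.1]
  tx,ty,tz [-0.013 -0.     0.352] wx,wy,wz [ 0.005 -0.002  0.004] mm 14
```

```bash
python3 -m pendant '[{"tx":-0.01,"ty":0,"tz":0.2,"wx":0,"wy":0,"wz":0},{"tx":-0.01,"ty":0,"tz":0.34,"wx":0,"wy":0,"wz":0},{"tx":-0.01,"ty":0,"tz":0.36,"wx":0,"wy":0,"wz":0},{"tx":-0.01,"ty":0,"tz":0.36,"wx":0,"wy":0,"wz":0},{"tx":-0.01,"ty":0,"tz":0.36,"wx":0,"wy":0,"wz":0}]'
python3 plan.py .6473 -.1484 .0355 94
```

```text
time: 24.4
position: [0.6475, -0.1483, 0.0356]
orientation: [0.0, 0.682, 0.731, 0.001]
ft_force: [-0.2, 0.6, 4.9]
grip_width: 0.388
t 24.4 pos [ 0.6475 -0.1483  0.0356] psi 94.02 grip 33.1 F [-0.2  0.6  4.9]
  tx,ty,tz [-0.002 -0.004  0.002] wx,wy,wz [ 0.009 -0.001  0.003] mm 0
```

```bash
python3 -m pendant '[{"tx":0,"ty":0,"tz":0,"wx":0,"wy":0,"wz":0},{"tx":0,"ty":0,"tz":0,"wx":0,"wy":0,"wz":0},{"tx":0,"ty":0,"tz":0,"wx":0,"wy":0,"wz":0},{"tx":0,"ty":0,"tz":-1.0,"wx":0,"wy":0,"wz":0},{"tx":0,"ty":0,"tz":-2.5,"wx":0,"wy":0,"wz":0},{"tx":0,"ty":0,"tz":-4.0,"wx":0,"wy":0,"wz":0},{"tx":3.4,"ty":-1.3,"tz":-5.2,"wx":0,"wy":0,"wz":0},{"tx":3.4,"ty":-1.3,"tz":-5.2,"wx":0,"wy":0,"wz":0},{"tx":3.4,"ty":-1.3,"tz":-5.2,"wx":0,"wy":0,"wz":0},{"tx":3.4,"ty":-1.3,"tz":-5.2,"wx":0,"wy":0,"wz":0},{"tx":3.4,"ty":-1.3,"tz":-5.2,"wx":0,"wy":0,"wz":0},{"tx":3.4,"ty":-1.3,"tz":-5.2,"wx":0,"wy":0,"wz":0}]' 50
cat > fin.py <<'E'
from h import *
M=dict(d=(.6197,.1252),c=(.6266,.0338),b=(.633,-.0566),a=(.6393,-.1493))
c=cam("wrist");P=cloud(c);img=c["frame"].copy()
print("pos",tool()[2].round(4))
ctop=cam("top");cv2.imwrite("pics/fintop.png",cv2.resize(ctop["frame"][90:290,130:390],None,fx=3,fy=3))
# marks+board: outline in wrist frame by light-wood/black contrast
for k,(x,y) in M.items():
    rb=.003;D=DIM[k];DIM[k]=(D[0],D[1],D[2]-rb)
    m=brown(c)&(P[...,2]>.0215)&(np.hypot(P[...,0]-x,P[...,1]-y)<.048)
    r=fit([c],[m],k,x,y,zb=.014+rb,t0=np.radians(4));DIM[k]=D
    d=r.x[:2]-[x,y];th=np.radians(4);u=np.array([np.cos(th),np.sin(th)])
    print(k,"across-row",(d@u*1e3).round(1),"along-row",((d[1]*u[0]-d[0]*u[1])*1e3).round(1),"angle",(np.degrees(r.x[2])-4).round(2),"cost",round(r.fun,3),"top z",np.nanmedian(P[...,2][m&(P[...,2]>D[2]+.008)]).round(4))
    v=np.array([-u[1],u[0]]);q=[np.r_[np.array([x,y])+a*.039*u+b*.033*v,.014] for a,b in((1,1),(1,-1),(-1,-1),(-1,1))]
    cv2.polylines(img,[np.round(proj(c,q)*16).astype(np.int32)],True,(255,0,255),1,shift=4)
    cv2.polylines(img,[np.round(sil(c,k,*r.x,zb=.017)*16).astype(np.int32)],True,(0,255,0),1,shift=4)
cv2.imwrite("pics/fin.png",img)
E
python3 fin.py
```

```text
time: 25.9
position: [0.5861, -0.0176, 0.2425]
orientation: [-0.0, 0.682, 0.731, 0.0]
ft_force: [0.6, 0.2, 0.3]
grip_width: 0.579
pos [ 0.586  -0.0175  0.2426]
d across-row 0.5 along-row 1.3 angle -0.35 cost 0.052 top z 0.058
c across-row -0.4 along-row 0.4 angle -0.3 cost 0.04 top z 0.0509
b across-row -0.4 along-row 0.3 angle -0.09 cost 0.05 top z 0.0439
a across-row -0.5 along-row 0.5 angle -0.06 cost 0.096 top z 0.0367
```

View pics/fin.png

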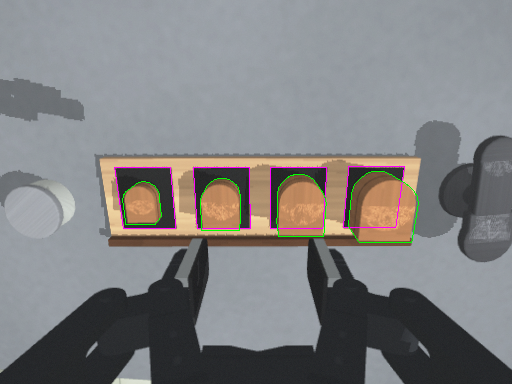

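View pics/fintop.png

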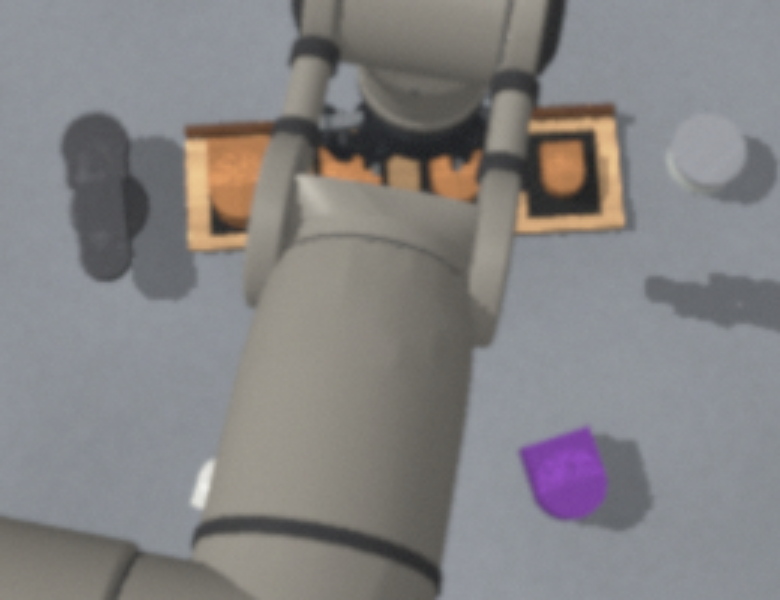

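The overlay shows the mark outlines (magenta) on the real marks at about row 198. Each block is within about 1.5 mm and 0.4° of its mark, and the tin is unmoved at (708,150) in the zoomed top view. I'm handing in.

```bash
python3 -c "
from bench import robot
print(robot.close_job(), robot.read_state()['time'])"
```

```text
the job is handed in; nothing more can be done
the job is handed in; nothing more can be done
```

The four brown heel blocks stand upright on the four marks in size order: largest next to the iron foot, smallest next to the tin. I let go of all of them, with the gripper well clear, and handed the job in at about 26 s of the 99 s.

- **Position:** the last wrist-camera check put every block within about 0.5 mm of its mark's centre across the row. Along the row they were within 0.5 mm, except the largest at 1.3 mm. All were turned less than 0.4° from straight.
- **Upright:** the measured tops (58, 51, 44 and 37 mm) match each block's height above the mark to within about 1 mm.
- **Tin:** it showed no movement in the top view. The red, white and purple look-alikes were never touched.
- **Weaker checks:** the shape fit on the smallest block was looser than the others. In the last top view the arm hid the two middle blocks and part of the largest, so their final positions rest on the wrist camera alone.
- **Forces:** the wrist force I read after each move never passed about 8 N. That highest reading came as the jaws closed on a block.
- **Refused command:** my first move was refused for leaving out some row keys. Nothing moved, and I sent it again in full.

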